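# Set the swivel arm of the grinding fixture and clamp it

## Robot

A 6-joint arm with a two-finger parallel gripper is mounted at the origin on the work surface. World frame = base frame: x ahead of the robot, y to its left, z up, the work surface at z = 0. Lengths are in m, angles in rad, forces in N, time in s.
With the tool pointing down it reaches from about 0.275 to 0.825 m from the base axis. Payload 4.9 kg.
Tool frame: the origin (TCP) lies between the finger pads; the fingertips stand 14 mm ahead of it and the grasp point (between the pads) lies 5 mm behind it; y points along the fingers, z is the direction in which the jaws open and shut, and the axes are right-handed (so a half turn about y gives the same grasp; the last joint's range is limited). The gripper opens to 85 mm and grips with 20 to 120 N. Pads are 22 mm wide; open, the fingers measure 114 mm over their backs; the gripper's body (76 mm by 85 mm) begins 54 mm behind the grasp point. The pads swing forward as they close: fully open they stand 13 mm farther back than shut.
Start: joints at [1.026, 0.326, -0.193, 1.052, 0, 1.437], TCP at [0.22, 0.504, 0.245] pointing down, gripper open.
Joint ranges: [-2.65, 2.65], [-0.97, 1.79], [-1.3, 1.35], [-1.93, 2.1], [-1.47, 1.37], [-3.14, 3.14]. Speed limits (rad/s): [2.57, 2.57, 3.14, 3.14, 3.14, 3.14].

## Interface

Orientations are given as a rotation vector (axis times angle).
In Python, from plant import manip gives the robot as it stands.
- The arm moves only by the tool jog_arm, never from a script. Its argument "targets" is a list of rows, each a list of 7 numbers: the shift along the tool's x, y, z in units of 25 cm (1.0 is 25 cm), then the turn, a rotation vector about the tool's x, y, z in units of 30 degrees (1.0 is 30 degrees), then the opening, from 0 (shut) to 1 (fully open). In form: [[dx, dy, dz, ax, ay, az, fingers], ...]. A call has exactly 5 rows; each row shifts and turns the pose as measured when the row begins, along the tool's axes as they then stand; what a row does not reach is not made up. A row lasts 1/12 s, in which the tool goes at most 41.7 mm and 7.16 degrees, less where a joint would pass 70% of its speed; a pose out of reach is approached as far as the arm can. A call with a number of a shift or a turn outside -1 to 1 is refused whole. A call with a gripper value outside its range is refused whole. The fingers move at their own pace and stop on an object; "newtons" is the grip in N (left out, the last holds). Time passes only in rows, so rows that do not move let the fingers close, or fill a call up. It gives the time, the measured TCP pose, the force and the opening at its end, in the units of the state.
- manip.get_state(): the state, without advancing time (a new reading comes with each control period).
- manip.snapshot(name): name is "scene" or "top" or "wrist"; returns a dict with "color" (384x512x3 uint8, blue, green, red), "fovy" (degrees; the focal length in pixels is half the picture's height over the tangent of half this angle, whatever the lens; pixels are square), "cx", "cy" (the principal point, pixels), "rvec" (rotation vector, rad) and "tvec" (3), from world to camera coordinates, as OpenCV has them; the wrist camera has in their place "T_tool_cam" (4x4, takes a point from camera to tool coordinates, whose origin is the TCP and whose axes are the tool frame's). Camera axes: x right, y down, z forward; pixel columns grow to the right and rows downward; lengths in m; the calibration is good to about 2 mm. A picture is of the moment at which its call begins: read the wrist's pose just before it. There is no depth.
- manip.finish_job(): hands the job in, once; it reports no verdict.
The state is a dict: "clock": time; "joint_pos": joint angles; "joint_velocities": joint speeds; "joint_efforts": joint torques, N m; "eef_pos": TCP position; "tcp_rot": TCP orientation; "contact_force": force on the tool from outside, world axes, zero at the start; "torque": the same for the moment, N m; "grip_width": finger opening in m.
Only numpy, scipy, OpenCV 4.12 (cv2) and the standard library are available. Lean on these libraries where they do the work, as an engineer would, in place of code of your own. Each camera call takes 0.05 s, during which the arm holds its last target. There are 200 camera calls.

## Task

With a fingertip, push the fixture's swinging arm round until its pointed end points straight at the nose of the index block. Only then push the clamp lever clockwise all the way to its stop, leaving the arm set. Only push: do not lift the arm, and leave the tin, spare wheel, jar and wrench alone.

Things in the scene. Friction and masses are not known exactly. Their poses are not given: they have to be found in the camera images.
- pivot (a point): vertical pivot axis of the swinging arm, 60 mm above the bench (height of the arm bar's top). The fixture is a fixed green plate (270 x 395 mm, 14 mm high) with a flat aluminium disc of 270 mm diameter round this axis (disc top 22 mm above the bench). Orientation: that of the plate, z up, x the way the arm points at joint value 0.
- swing_tip (a point): top of the pointed free end of the steel arm, 102 mm from the pivot axis, 60 mm above the bench. The arm is a level straight bar 12 mm wide from the pivot to this point. x of this frame points from the pivot to the tip. A hub of 44 mm diameter surrounds the pivot.
- swing_push (a point): middle of the arm's pushing stretch: on the bar's centre line, 75 mm from the pivot, 44 mm above the bench. The bar's upright sides lie 6 mm either side and span 28 to 60 mm height; they are free from 55 to 90 mm from the pivot. Nearer the pivot (23 to 49 mm) a tool clamp block 24 mm wide sits on the bar, with its tool blank up to 82 mm height.
- swing (a joint): angle of the arm on its pivot, rad, counter-clockwise seen from above is positive, stops at -1.3 and 1.3, 0 = along x of pivot. Friction about 0.15 N m (some 2 N at 75 mm); it has no spring and stays where it is left. It starts counter-clockwise of the index block.
- swing_lift (a joint): how far the arm has been raised on its pivot pin, m: 0 = seated. A spring and its weight hold it down with about 10 N. It is not to be lifted (stays below 6 mm).
- index: the index block: a fixed steel block (24 mm wide, standing from 22 to 55 mm above the bench) on the rim of the disc, with a wedge-shaped nose pointing inwards to the pivot. Its origin is on the pivot axis at bench level; its x axis points from the pivot out through the nose; so the arm is set when it lies along this x axis.
- index_point (a point): tip of the index block's nose, at the top edge, 108.5 mm from the pivot axis, 55 mm above the bench. With the arm set, the arm's tip is 6.5 mm inside it, on the same radius.
- clamp_pivot (a point): vertical pivot axis of the clamp lever, 52 mm above the bench (height of the lever bar's top), near one end of the plate: 20 mm along x and -190 mm along y of the plate's frame from the arm's pivot.
- clamp_end (a point): end of the clamp lever, above its black ball knob (28 mm diameter), 90 mm from the clamp pivot, 52 mm above the bench. The lever is a dark steel bar 12 mm wide, its sides spanning 28 to 52 mm height (plate under it 14 mm high), free for pushing 25 to 72 mm from its pivot. A thin stop pin stands on the plate where its swing ends.
- clamp (a joint): angle of the clamp lever, rad: 0 = open (pointing along x of the plate), grows clockwise seen from above, to the stop at 1.25 = fully clamped. Friction about 0.12 N m, no spring: it stays where it is left.
- tin: bystander: closed tin, 60 mm diameter, 70 mm high, standing loose on the bench; origin at the centre of its underside.
- wheel: bystander: spare grinding wheel, 110 mm diameter, 20 mm thick, lying loose on the bench; origin at the centre of its underside.
- jar: bystander: amber jar with blue cap, 64 mm diameter, 85 mm high, standing loose; origin at the centre of its underside.
- wrench: bystander: open-ended wrench 160 mm long lying loose; origin near its middle, x along its length.

How it is judged:
By the outcome, as a careful person would: the job done as asked, in the order asked, and still so for the second after the job is handed in, with the robot touching nothing.
It also fails if it takes over 58 s, if anything falls off the work surface, if the arm or the gripper's body presses on something with over 40 N, if the wrist force passes 120 N, or if a joint passes its speed limit or range.

## Working session

There is one attempt and no reset: what is moved stays moved. The work goes in short steps, Python scripts to look and compute and a tool call to move; the robot and the scene stay as the last step left them, time stands still between calls to the robot, and variables do not carry over. Pictures are saved under pics/ and viewed, about 8 in all and at most 12, crops included, and the job is handed in when it is done.

Besides the shell and the picture viewer there is one more tool, called after "Emit:" by a JSON object that holds its "fn" and its "kwargs", one argument or row to a line. jog_arm: Moves the arm, as the interface text tells. Its arguments: {"type":"object","properties":{"targets":{"type":"array","items":{"type":"array","items":{"type":"number"}}},"newtons":{"type":"number"}},"required":["targets"]}

```bash
mkdir -p pics; ls
cat > h.py <<'E'
import numpy as np, cv2, json, pickle
from scipy.spatial.transform import Rotation as R
from plant import manip
def snap(name, tag):
    s=manip.get_state(); d=manip.snapshot(name); d['state']=s
    pickle.dump(d,open(f'pics/{tag}.pkl','wb')); cv2.imwrite(f'pics/{tag}.png',d['color']); return d
def load(tag): return pickle.load(open(f'pics/{tag}.pkl','rb'))
def cam(d):
    f=d['color'].shape[0]/2/np.tan(np.radians(d['fovy'])/2)
    if 'T_tool_cam' in d:
        s=d['state']; T=np.eye(4); T[:3,:3]=R.from_rotvec(s['tcp_rot']).as_matrix(); T[:3,3]=s['eef_pos']
        T=T@np.array(d['T_tool_cam']); return f,T[:3,:3],T[:3,3]
    M=R.from_rotvec(np.ravel(d['rvec'])).as_matrix(); return f,M.T,-M.T@np.ravel(d['tvec'])
def pix2w(d,u,v,z):
    f,Rm,c=cam(d); r=Rm@np.array([(u-d['cx'])/f,(v-d['cy'])/f,1]); return c+r*(z-c[2])/r[2]
def w2pix(d,p):
    f,Rm,c=cam(d); q=Rm.T@(np.array(p)-c); return q[:2]/q[2]*f+[d['cx'],d['cy']]
def crop(d,u0,v0,u1,v1,k,out):
    cv2.imwrite(out,cv2.resize(d['color'][v0:v1,u0:u1],None,fx=k,fy=k,interpolation=cv2.INTER_CUBIC))
E
python3 - <<'E'
from h import *
a=snap('top','top0'); b=snap('scene','scene0'); s=manip.get_state()
for d in(a,b): print(d['fovy'],d['cx'],d['cy'],cam(d))
print(s)
cv2.imwrite('pics/both.png',np.hstack([cv2.resize(a['color'],None,fx=.78,fy=.78),cv2.resize(b['color'],None,fx=.78,fy=.78)]))
E
```

```text
pics
57.507300202379476 256.2037263357644 193.9638755564104 (np.float64(349.9169227952432), array([[-0.01888708, -0.98985056,  0.14085152],
       [-0.99926046,  0.0234075 ,  0.03050599],
       [-0.03349335, -0.14017119, -0.98956063]]), array([0.48248348, 0.05605252, 0.93502389]))
55.322513831431195 257.24733939518165 195.41916174401538 (np.float64(366.30772895380954), array([[-0.7768454 ,  0.48380939, -0.40303809],
       [ 0.62952986,  0.5822228 , -0.51449856],
       [-0.01426127, -0.65341035, -0.75686956]]), array([0.88603531, 0.45592879, 0.61324316]))
{'clock': 0.1, 'joint_pos': array([ 1.02580104e+00,  3.26863708e-01, -1.93469152e-01,  1.05198789e+00,
       -1.02747841e-05,  1.43658109e+00]), 'joint_velocities': array([-0.00104316, -0.00223298,  0.00105505, -0.00162775, -0.00164346,
        0.00136633]), 'joint_efforts': array([ 9.39958627e-04, -4.44238472e+01,  2.63038427e+01,  7.89249607e-03,
       -7.24172355e-05,  4.44181609e-06]), 'eef_pos': array([0.21937402, 0.50382559, 0.244589  ]), 'tcp_rot': array([-1.5481189 ,  0.32267251, -0.32188539]), 'contact_force': array([-0.52480146, -0.06901697,  0.24217977]), 'torque': array([ 0.00125933, -0.03669767,  0.0024353 ]), 'grip_width': 0.08515625346229527}
```

View pics/both.png

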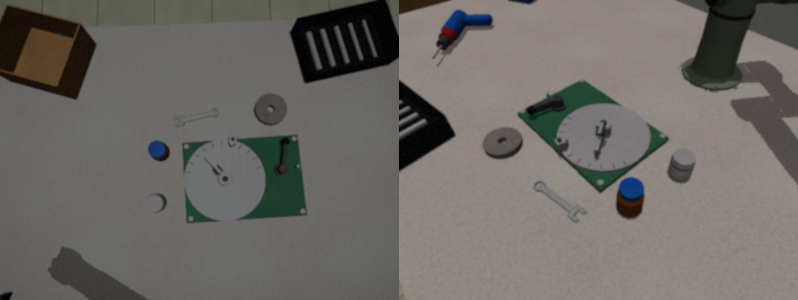

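The top view shows the green plate at about (234,173)–(394,285) full-res. The arm points up-left on the disc, the index block is near (297,180), and the clamp lever is at (362,200). The bystanders lie around the plate. Next I'll enlarge it.

Run:
```python
from h import *
d=load('top0'); crop(d,228,166,398,290,4.7,'pics/c1.png')
```

```text
(no output)
```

View pics/c1.png

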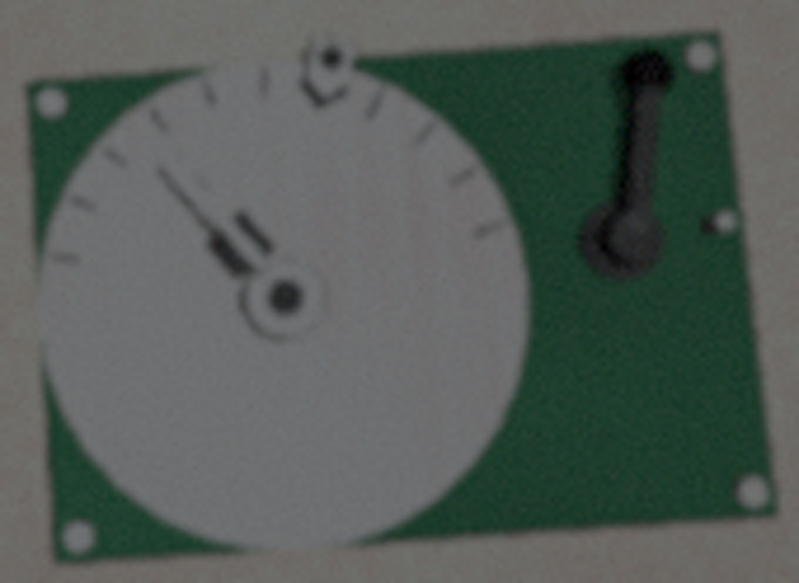

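Run:
```python
from h import *
d=load('top0'); P=lambda u,v,z: pix2w(d,228+(u+.5)/4.7-.5,166+(v+.5)/4.7-.5,z)
c=[P(*q,.014) for q in((27,82),(718,32),(776,516),(55,563))]
print(np.round(c,4)); print([np.linalg.norm(c[i]-c[(i+1)%4]) for i in range(4)])
e=(c[0]-c[1]+c[3]-c[2])[:2]; th=np.arctan2(e[1],e[0])-np.pi/2; print('plate yaw',th, 'ctr',np.mean(c,0))
e=(c[0]-c[3]+c[1]-c[2])[:2]; print('yaw2',np.arctan2(e[1],e[0]))
for n,q in dict(disc=(285,303,.022),hub=(285,297,.062),tip=(160,168,.06),idx=(318,103,.055),idxscrew=(331,58,.055),cp=(628,238,.055),knob=(648,72,.045),pin=(725,222,.05)).items(): print(n,np.round(P(*q),4))
for n,z,q in (('tin',.07,(155,202)),('jar',.085,(158,149)),('wheel',.02,(271,109)),('w1',.006,(175,122)),('w2',.006,(218,112))):
  print(n,np.round(pix2w(d,q[0]/.78,q[1]/.78,z),3))
```

```text
[[ 0.6445  0.1451  0.014 ]
 [ 0.6635 -0.2459  0.014 ]
 [ 0.3963 -0.2588  0.014 ]
 [ 0.3774  0.1323  0.014 ]]
[np.float64(0.39148997826634646), np.float64(0.26748684014640217), np.float64(0.3915806259676041), np.float64(0.26741191905754313)]
plate yaw 0.04833975433014115 ctr [ 0.52043411 -0.05681776  0.014     ]
yaw2 0.047873404758108196
disc [0.516  0.0029 0.022 ]
hub [0.5177 0.0052 0.062 ]
tip [0.5879 0.0697 0.06  ]
idx [ 0.6219 -0.0163  0.055 ]
idxscrew [ 0.6464 -0.0242  0.055 ]
cp [ 0.5454 -0.1777  0.055 ]
knob [ 0.6362 -0.1966  0.045 ]
pin [ 0.5532 -0.2308  0.05  ]
tin [0.448 0.226 0.07 ]
jar [0.614 0.215 0.085]
wheel [ 0.754 -0.163  0.02 ]
w1 [0.72  0.17  0.006]
w2 [0.752 0.018 0.006]
```

```bash
cat >> h.py <<'E'
def plan(pos, ztool=None):
    """remaining shift (units 25cm) and turn (units 30deg) in tool axes to pos, with tool y down and tool z along ztool (xy angle)"""
    s=manip.get_state(); M=R.from_rotvec(s['tcp_rot']).as_matrix()
    sh=M.T@(np.array(pos)-s['eef_pos'])/.25
    t=np.zeros(3)
    if ztool is not None:
        z=np.array([np.cos(ztool),np.sin(ztool),0]); y=np.array([0,0,-1.]); G=np.c_[np.cross(y,z),y,z]
        t=R.from_matrix(M.T@G).as_rotvec()/np.radians(30)
    print('t',s['clock'],'shift',np.round(sh,3),'turn',np.round(t,3),'F',np.round(s['contact_force'],1),'j6',s['joint_pos'][5].round(2),'grip',round(s['grip_width'],4))
E
python3 - <<'E'
from h import *
s=manip.get_state(); M=R.from_rotvec(s['tcp_rot']).as_matrix(); print(M.round(3))
d=snap('wrist','w0'); print(np.round(d['T_tool_cam'],3), d['fovy'])
for a in (-.19-np.pi/2,-.19+np.pi/2,-.19,.75-np.pi/2,.75,.75+np.pi): plan((.45,.0,.30),a)
E
```

```text
[[ 0.917 -0.001  0.399]
 [-0.399 -0.001  0.917]
 [-0.    -1.    -0.002]]
[[ 0.     0.956  0.293 -0.076]
 [ 0.001 -0.293  0.956 -0.129]
 [ 1.     0.    -0.001  0.   ]
 [ 0.     0.     0.     1.   ]] 64.90868030352208
t 0.15 shift [ 1.651 -0.22  -1.48 ] turn [1.000e-03 5.578e+00 4.000e-03] F [ 0.1  0.4 -0.5] j6 1.44 grip 0.0853
t 0.15 shift [ 1.651 -0.22  -1.48 ] turn [ 0.002 -0.422 -0.001] F [ 0.1  0.4 -0.5] j6 1.44 grip 0.0853
t 0.15 shift [ 1.651 -0.22  -1.48 ] turn [2.000e-03 2.578e+00 1.000e-03] F [ 0.1  0.4 -0.5] j6 1.44 grip 0.0853
t 0.15 shift [ 1.651 -0.22  -1.48 ] turn [2.000e-03 3.783e+00 2.000e-03] F [ 0.1  0.4 -0.5] j6 1.44 grip 0.0853
t 0.15 shift [ 1.651 -0.22  -1.48 ] turn [0.003 0.783 0.   ] F [ 0.1  0.4 -0.5] j6 1.44 grip 0.0853
t 0.15 shift [ 1.651 -0.22  -1.48 ] turn [ 0.000e+00 -5.217e+00 -4.000e-03] F [ 0.1  0.4 -0.5] j6 1.44 grip 0.0853
```

Run:
```python
from h import *
plan((.62,-.02,.22),1.38)
```

```text
t 0.15 shift [ 2.306  0.1   -1.281] turn [ 0.002 -0.42  -0.001] F [ 0.1  0.4 -0.5] j6 1.44 grip 0.0853
```

Emit:
{"fn": "jog_arm", "kwargs": {
  "targets": [
    [0.131,0.006,-0.073,0,-0.08,0,0],
    [0.131,0.006,-0.073,0,-0.08,0,0],
    [0.131,0.006,-0.073,0,-0.08,0,0],
    [0.131,0.006,-0.073,0,-0.08,0,0],
    [0.131,0.006,-0.073,0,-0.08,0,0]
  ],
  "newtons": 40
}}

```text
clock: 0.57
eef_pos: [0.3441, 0.3661, 0.2353]
tcp_rot: [-1.566, 0.141, -0.136]
contact_force: [0.8, 0.3, 0.3]
grip_width: 0.0256
```

Run:
```python
from h import *
plan((.62,-.02,.22),1.38)
```

```text
t 0.5667 shift [ 1.358  0.057 -1.327] turn [ 0.001  0.028 -0.006] F [0.8 0.3 0.3] j6 0.84 grip 0.0256
```

Emit:
{"fn": "jog_arm", "kwargs": {
  "targets": [
    [0.115,0.005,-0.112,0,0,0,0],
    [0.115,0.005,-0.112,0,0,0,0],
    [0.115,0.005,-0.112,0,0,0,0],
    [0.115,0.005,-0.112,0,0,0,0],
    [0.115,0.005,-0.112,0,0,0,0]
  ]
}}

```text
clock: 0.98
eef_pos: [0.4653, 0.1965, 0.2276]
tcp_rot: [-1.566, 0.138, -0.132]
contact_force: [0.8, 0.7, -0.1]
grip_width: 0.0001
```

Emit:
{"fn": "jog_arm", "kwargs": {
  "targets": [
    [0.115,0.005,-0.112,0,0,0,0],
    [0.115,0.005,-0.112,0,0,0,0],
    [0.115,0.005,-0.112,0,0,0,0],
    [0.115,0.005,-0.112,0,0,0,0],
    [0.115,0.005,-0.112,0,0,0,0]
  ]
}}

```text
clock: 1.4
eef_pos: [0.5849, 0.026, 0.2197]
tcp_rot: [-1.565, 0.14, -0.132]
contact_force: [0.4, 0.7, -0.3]
grip_width: -0.0001
```

Run:
```python
from h import *
plan((.62,-.02,.22),1.38)
```

```text
t 1.4 shift [ 0.17  -0.002 -0.157] turn [-0.001  0.033 -0.01 ] F [ 0.4  0.7 -0.3] j6 0.09 grip -0.0001
```

Close enough for the look.

Emit:
{"fn": "jog_arm", "kwargs": {
  "targets": [
    [0.1,0,-0.08,0,0,0,0],
    [0.05,0,-0.04,0,0,0,0],
    [0.0,0,0,0,0,0,0],
    [0,0,0,0,0,0,0],
    [0,0,0,0,0,0,0]
  ]
}}

```text
clock: 1.82
eef_pos: [0.6205, -0.0207, 0.2159]
tcp_rot: [-1.566, 0.151, -0.14]
contact_force: [-1.1, 0.3, 0.8]
grip_width: -0.0001
```

Run:
```python
from h import *
d=snap('wrist','w1'); print(d['state']['eef_pos'])
for p in ((.516,.004,.06),(.622,-.016,.055),(.588,.07,.06),(.546,-.18,.052)): print(w2pix(d,p).round(1))
cv2.imwrite('pics/w1b.png',cv2.resize(cv2.convertScaleAbs(d['color'],alpha=1.5),None,fx=1.56,fy=1.56,interpolation=cv2.INTER_CUBIC))
```

```text
[ 0.62050156 -0.02074732  0.21591869]
[262.5  63.6]
[261.6 181.5]
[346.1 131.6]
[ 79.5 135.8]
```

View pics/w1b.png

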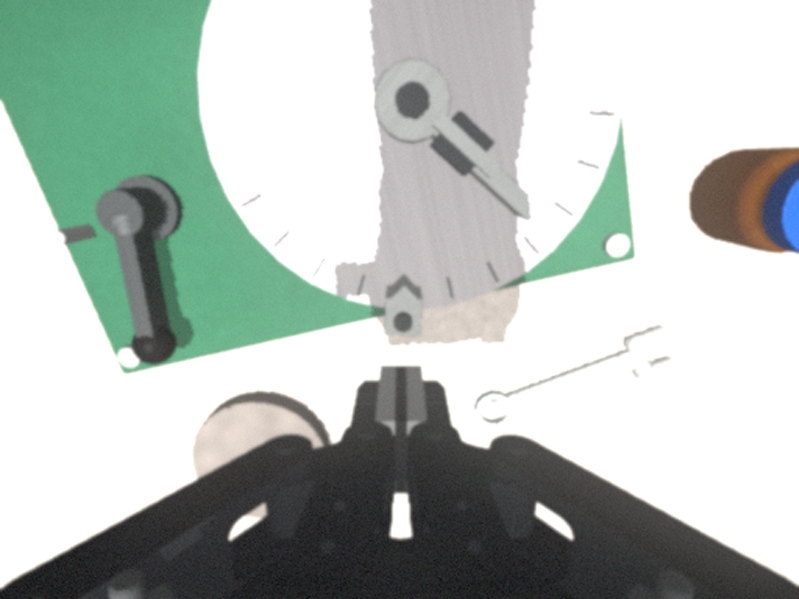

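Run:
```python
from h import *
d=load('w1'); P=lambda u,v,z: pix2w(d,(u+.5)/1.56-.5,(v+.5)/1.56-.5,z)
W={n:P(*q) for n,q in dict(hub=(412,99,.06),tip=(528,217,.06),idx=(403,280,.055),cp=(120,211,.055),cpbase=(143,208,.03),lev=(150,335,.052),knob=(153,345,.045)).items()}
for n,w in W.items(): print(n,w.round(4))
p=W['hub'][:2]
for n in('tip','idx'): v=W[n][:2]-p; print(n,np.linalg.norm(v),np.arctan2(v[1],v[0]))
v=W['knob'][:2]-W['cp'][:2]; print('clamp',np.linalg.norm(v),np.arctan2(v[1],v[0]))
print('cp from pivot in plate', R.from_euler('z',-.048).as_matrix()@(W['cp']-W['hub']))
s=d['state'];M=R.from_rotvec(s['tcp_rot']).as_matrix(); print([w2pix(d,s['eef_pos']+M@[a,.014,0])*1.56 for a in(-.011,.011)])
```

```text
hub [0.516  0.0053 0.06  ]
tip [0.5934 0.0621 0.06  ]
idx [ 0.6191 -0.019   0.055 ]
cp [ 0.5448 -0.1806  0.055 ]
cpbase [ 0.5456 -0.1799  0.03  ]
lev [ 0.626  -0.1914  0.052 ]
knob [ 0.6352 -0.1963  0.045 ]
tip 0.09599320909725208 0.6337537493031359
idx 0.10593535367119462 -0.2311477301989796
clamp 0.09175834727163146 -0.17171254242911504
cp from pivot in plate [ 0.01987747 -0.18704894 -0.005     ]
[array([399.87456302, 360.77765209]), array([399.9010327 , 419.45838105])]
```

Run:
```python
from h import *
plan((.5586,.0731,.14),2.2)
```

```text
t 1.8667 shift [-0.308  0.306  0.323] turn [-0.004 -1.554 -0.014] F [-0.1  0.7 -1.2] j6 0.03 grip 0.0002
```

Emit:
{"fn": "jog_arm", "kwargs": {
  "targets": [
    [0,0.03,0.06,0,-0.23,0,0],
    [0,0.03,0.06,0,-0.23,0,0],
    [0,0.03,0.06,0,-0.23,0,0],
    [0,0.03,0.06,0,-0.23,0,0],
    [0,0.03,0.06,0,-0.23,0,0]
  ]
}}

```text
clock: 2.28
eef_pos: [0.6127, 0.0596, 0.1803]
tcp_rot: [-1.542, -0.342, 0.348]
contact_force: [-0.7, 0.2, 0.3]
grip_width: -0.0002
```

Run:
```python
from h import *
plan((.5586,.0731,.12),2.2)
```

```text
t 2.2833 shift [-0.172  0.242  0.14 ] turn [-0.005 -0.361 -0.007] F [-0.7  0.2  0.3] j6 -0.46 grip -0.0002
```

Emit:
{"fn": "jog_arm", "kwargs": {
  "targets": [
    [-0.04,0.05,0.04,0,-0.12,0,0],
    [-0.04,0.05,0.04,0,-0.12,0,0],
    [-0.04,0.05,0.035,0,-0.12,0,0],
    [-0.04,0.05,0.03,0,-0.05,0,0],
    [-0.02,0.04,0.02,0,0,0,0]
  ]
}}

```text
clock: 2.7
eef_pos: [0.5458, 0.0829, 0.1205]
tcp_rot: [-1.5, -0.537, 0.539]
contact_force: [-1.3, 0.9, -1.3]
grip_width: 0.0002
```

Run:
```python
from h import *
plan((.5586,.0731,.052),2.2)
```

```text
t 2.7 shift [ 0.014  0.274 -0.064] turn [-0.007  0.111  0.   ] F [-1.3  0.9 -1.3] j6 -0.67 grip 0.0002
```

Emit:
{"fn": "jog_arm", "kwargs": {
  "targets": [
    [0.005,0.08,0,0,0.06,0,0],
    [0.005,0.08,0,0,0.05,0,0],
    [0,0.07,0,0,0,0,0],
    [0,0.03,0,0,0,0,0],
    [0,0,0,0,0,0,0]
  ]
}}

```text
clock: 3.12
eef_pos: [0.5386, 0.0925, 0.0541]
tcp_rot: [-1.506, -0.497, 0.504]
contact_force: [-1.4, 0.5, 0.5]
grip_width: 0.0003
```

Run:
```python
from h import *
plan((.5586,.0731,.052),2.2)
d=snap('wrist','w2')
cv2.imwrite('pics/w2b.png',cv2.resize(cv2.convertScaleAbs(d['color'],alpha=1.),None,fx=1.56,fy=1.56,interpolation=cv2.INTER_CUBIC))
```

```text
t 3.1167 shift [ 0.018  0.008 -0.11 ] turn [-0.013  0.02  -0.004] F [-1.4  0.5  0.5] j6 -0.61 grip 0.0003
```

View pics/w2b.png

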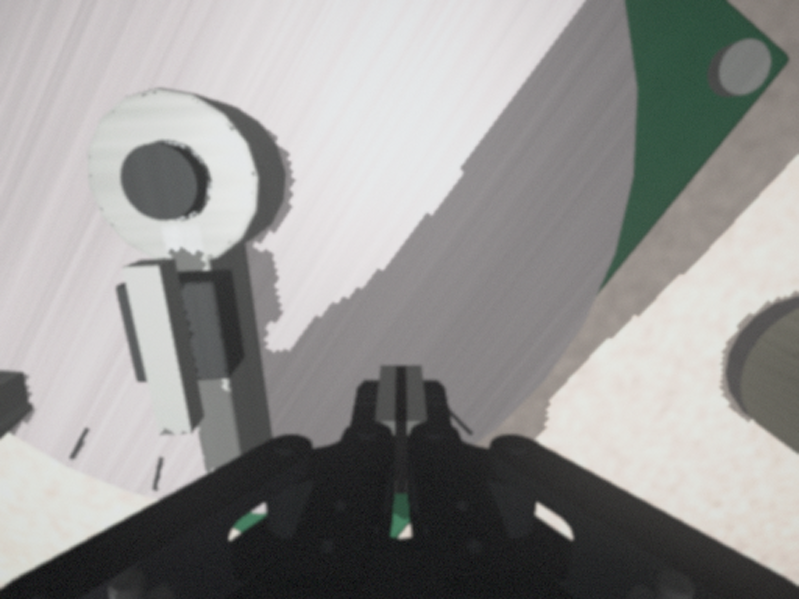

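Emit:
{"fn": "jog_arm", "kwargs": {
  "targets": [
    [0.009,0.008,-0.04,0,0.02,0,0],
    [0.009,0,-0.04,0,0,0,0],
    [0,0,-0.035,0,0,0,0],
    [0,0,-0.02,0,0,0,0],
    [0,0,-0.01,0,0,0,0]
  ]
}}

```text
clock: 3.58
eef_pos: [0.5682, 0.0648, 0.0563]
tcp_rot: [-1.508, -0.494, 0.493]
contact_force: [-1.5, 2.1, -2.5]
grip_width: -0.0001
```

```bash
cat >> h.py <<'E'
PIV=np.array([.516,.0045])
def rel():
    s=manip.get_state(); M=R.from_rotvec(s['tcp_rot']).as_matrix(); v=s['eef_pos'][:2]-PIV
    yaw=np.arctan2(M[1,0],M[0,0]); c,q=np.cos(yaw),np.sin(yaw)
    print('t',s['clock'],'toolx yaw',yaw.round(4),'radial mm',1e3*(c*v[0]+q*v[1]),'tang mm',1e3*(-q*v[0]+c*v[1]),'z',s['eef_pos'][2],'F tool',(M.T@s['contact_force']).round(1))
E
python3 -c "
from h import *
rel()"
```

```text
t 3.5833 toolx yaw 0.6307 radial mm 77.7473187593327 tang mm 17.89788667561252 z 0.056341125512644086 F tool [0.1 2.6 2.6]
```

Emit:
{"fn": "jog_arm", "kwargs": {
  "targets": [
    [0.002,0.008,-0.023,0,0.14,0,0],
    [0.002,0.004,-0.023,0,0.14,0,0],
    [0.002,0,-0.023,0,0.14,0,0],
    [0.002,0,-0.023,0,0.14,0,0],
    [0.002,0,-0.023,0,0.14,0,0]
  ]
}}

```text
clock: 4.0
eef_pos: [0.5862, 0.0418, 0.0549]
tcp_rot: [-1.546, -0.197, 0.191]
contact_force: [1.3, 3.2, -2.1]
grip_width: 0.0002
```

```bash
python3 -c "
from h import *
rel()"
```

```text
t 4.0 toolx yaw 0.2481 radial mm 77.20077860757878 tang mm 18.878562604989437 z 0.05489595584976026 F tool [2.  2.1 2.8]
```

Emit:
{"fn": "jog_arm", "kwargs": {
  "targets": [
    [0.002,0.004,-0.023,0,0.14,0,0],
    [0.002,0.004,-0.023,0,0.14,0,0],
    [0.002,0,-0.023,0,0.14,0,0],
    [0.002,0,-0.018,0,0.1,0,0],
    [0,0,0,0,0,0,0]
  ]
}}

```text
clock: 4.42
eef_pos: [0.5944, 0.0203, 0.0544]
tcp_rot: [-1.545, 0.028, -0.037]
contact_force: [-0.7, 1.0, -0.4]
grip_width: -0.0001
```

Run:
```python
from h import *
rel()
d=snap('wrist','w3')
cv2.imwrite('pics/w3b.png',cv2.resize(cv2.convertScaleAbs(d['color'],alpha=1.),None,fx=1.56,fy=1.56,interpolation=cv2.INTER_CUBIC))
```

```text
t 4.4167 toolx yaw -0.0413 radial mm 77.70475827806777 tang mm 19.01352472483802 z 0.054379994900899856 F tool [-0.7  0.4  1. ]
```

View pics/w3b.png

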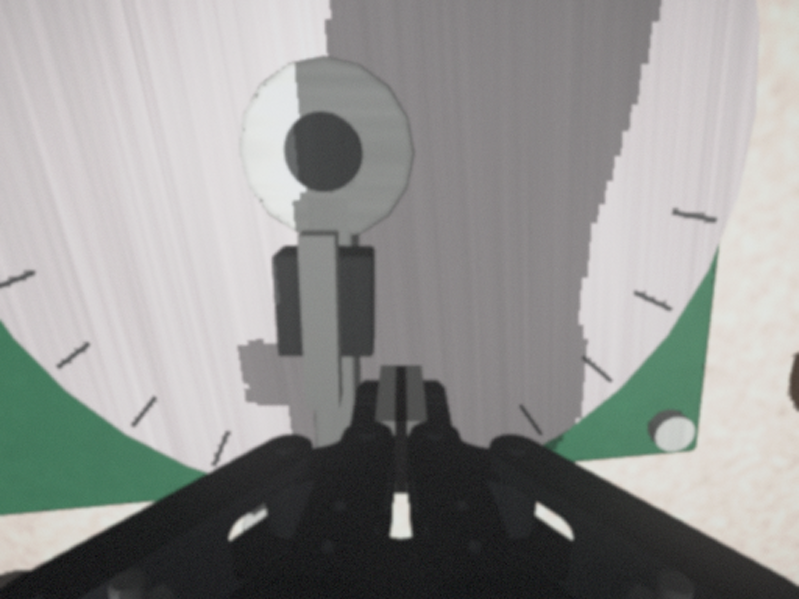

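Emit:
{"fn": "jog_arm", "kwargs": {
  "targets": [
    [0.002,0.004,-0.019,0,0.12,0,0],
    [0.002,0.002,-0.016,0,0.1,0,0],
    [0.001,0,-0.01,0,0.06,0,0],
    [0,0,0,0,0,0,0],
    [0,0,0,0,0,0,0]
  ]
}}

```text
clock: 4.88
eef_pos: [0.5963, 0.01, 0.0542]
tcp_rot: [-1.537, 0.139, -0.149]
contact_force: [-0.2, 1.2, 0.0]
grip_width: -0.0001
```

Run:
```python
from h import *
rel()
d=snap('scene','s1'); crop(d,190,110,350,240,5,'pics/s1b.png')
```

```text
t 4.8833 toolx yaw -0.1844 radial mm 77.9462472405216 tang mm 20.122780393829185 z 0.0542422323410853 F tool [-0.4  0.   1.1]
```

Emit:
{"fn": "jog_arm", "kwargs": {
  "targets": [
    [0,0,0.06,0,0,0,0],
    [0,-0.06,0.03,0,0,0,0],
    [0.04,-0.16,0,0,0,0,0],
    [0.06,-0.15,-0.04,0,0,0,0],
    [0.06,-0.1,-0.08,0,0,0,0]
  ]
}}

```text
clock: 5.35
eef_pos: [0.6273, -0.0042, 0.168]
tcp_rot: [-1.54, 0.143, -0.128]
contact_force: [0.7, -1.5, -0.5]
grip_width: -0.0
```

Emit:
{"fn": "jog_arm", "kwargs": {
  "targets": [
    [0,-0.04,-0.06,0,0,0,0],
    [0,0,0,0,0,0,0],
    [0,0,0,0,0,0,0],
    [0,0,0,0,0,0,0],
    [0,0,0,0,0,0,0]
  ]
}}

```text
clock: 5.77
eef_pos: [0.6311, -0.0233, 0.1849]
tcp_rot: [-1.544, 0.13, -0.138]
contact_force: [-0.7, -0.7, -0.1]
grip_width: -0.0002
```

Run:
```python
from h import *
rel()
d=snap('wrist','w4'); p=w2pix(d,(.516,.005,.06)); q=w2pix(d,(.619,-.019,.055)); print(p,q)
c=((p+q)/2).astype(int); print(c); u0=c[0]-80;v0=max(c[1]-80,0); print(u0,v0)
im=cv2.convertScaleAbs(d['color'][v0:v0+150,u0:u0+200],alpha=.8)
cv2.imwrite('pics/w4b.png',cv2.resize(im,None,fx=4,fy=4,interpolation=cv2.INTER_CUBIC))
```

```text
t 5.7667 toolx yaw -0.1713 radial mm 118.15298732237201 tang mm -7.730672253462394 z 0.1848538300052296 F tool [-0.5  0.  -0.8]
[263.52483127  41.06273602] [255.56404377 174.43369247]
[259 107]
179 27
```

View pics/w4b.png

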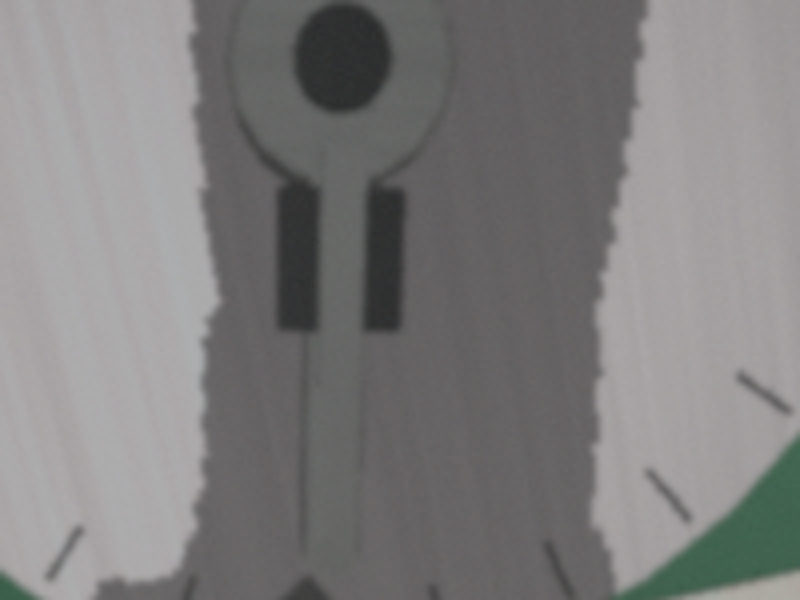

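Run:
```python
from h import *
d=load('w4'); im=cv2.convertScaleAbs(d['color'][105:225,190:330],alpha=1.6,beta=-40)
cv2.imwrite('pics/w4c.png',cv2.resize(im,None,fx=5,fy=5,interpolation=cv2.INTER_CUBIC))
```

```text
(no output)
```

View pics/w4c.png

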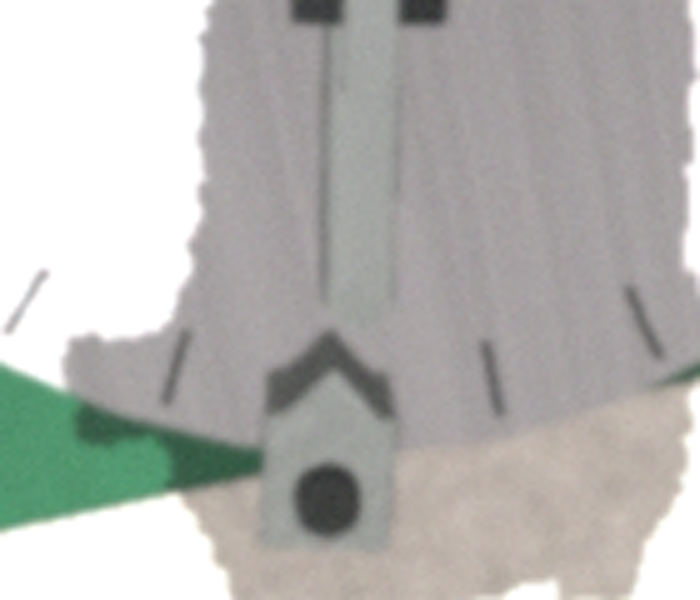

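Run:
```python
from h import *
d=load('w4'); P=lambda u,v,z: pix2w(d,190+(u+.5)/5-.5,105+(v+.5)/5-.5,z)[:2]
h=pix2w(d,179+343.5/4-.5,27+58.5/4-.5,.06)[:2]
T=P(360,327,.06); N=P(333,373,.055); S=P(327,499,.055); B1=P(370,10,.06)
an=lambda v:np.arctan2(v[1],v[0])
print(h,T,N,S); 
for n,q in(('tip',T),('nose',N),('screw',S),('barmid',B1)): print(n,np.linalg.norm(q-h)*1e3,an(q-h))
print('bar dir',an(T-B1),'screw-nose',an(S-N))
```

```text
[0.51615055 0.00563184] [ 0.61482742 -0.01309895] [ 0.62336945 -0.01918981] [ 0.64645958 -0.02430308]
tip 100.43887146914793 -0.18758771471874713
nose 110.05456235067011 -0.22749676065709812
screw 133.70319201568608 -0.22580486086288215
barmid 47.971716090657964 -0.1768794206956999
bar dir -0.19737749812700214 screw-nose -0.21793141883366537
```

```bash
cat >> h.py <<'E'
def at(yaw,rad,tan,z,piv=None):
    p=PIV if piv is None else piv; e=np.array([np.cos(yaw),np.sin(yaw)]); n=np.array([-e[1],e[0]])
    plan([*(p+rad*e+tan*n),z],yaw+np.pi/2)
E
python3 -c "
from h import *
at(-.2275,.078,.042,.12);at(-.2275,.078,.042,.054)"
```

```text
t 5.8167 shift [-0.151  0.262  0.175] turn [-0.043  0.108  0.003] F [ 0.1 -0.4 -1. ] j6 0.01 grip -0.0001
t 5.8167 shift [-0.151  0.526  0.169] turn [-0.043  0.108  0.003] F [ 0.1 -0.4 -1. ] j6 0.01 grip -0.0001
```

Emit:
{"fn": "jog_arm", "kwargs": {
  "targets": [
    [-0.05,0.0,0.07,-0.02,0.05,0,0],
    [-0.05,0.0,0.07,-0.02,0.05,0,0],
    [-0.05,0.08,0.035,0,0,0,0],
    [0,0.14,0,0,0,0,0],
    [0,0.1,0,0,0,0,0]
  ]
}}

```text
clock: 6.23
eef_pos: [0.602, 0.0322, 0.1034]
tcp_rot: [-1.563, 0.171, -0.178]
contact_force: [-0.8, -0.8, -0.6]
grip_width: 0.0
```

```bash
python3 -c "
from h import *
rel();at(-.2275,.078,.025,.054)"
```

```text
t 6.2333 toolx yaw -0.2223 radial mm 77.8157458870436 tang mm 45.997879891713794 z 0.10340383504174575 F tool [-0.6  0.6 -1. ]
t 6.2333 shift [ 0.     0.197 -0.086] turn [-0.003  0.01   0.009] F [-0.8 -0.8 -0.6] j6 0.15 grip 0.0
```

Emit:
{"fn": "jog_arm", "kwargs": {
  "targets": [
    [0,0.1,0,0,0.01,0,0],
    [0,0.08,0,0,0,0,0],
    [0,0.01,-0.05,0,0,0,0],
    [0,0,-0.03,0,0,0,0],
    [0,0,0,0,0,0,0]
  ]
}}

```text
clock: 6.65
eef_pos: [0.5874, 0.0168, 0.0439]
tcp_rot: [-1.563, 0.183, -0.161]
contact_force: [-0.3, 0.3, -0.2]
grip_width: 0.0005
```

```bash
python3 -c "
from h import *
rel();at(-.2275,.078,.020,.054)"
```

```text
t 6.65 toolx yaw -0.2194 radial mm 66.99740774685287 tang mm 27.5558136175049 z 0.04392746584100076 F tool [-0.3  0.2  0.2]
t 6.65 shift [ 0.044 -0.041 -0.033] turn [ 0.002  0.015 -0.027] F [-0.3  0.3 -0.2] j6 0.12 grip 0.0005
```

Emit:
{"fn": "jog_arm", "kwargs": {
  "targets": [
    [0.03,-0.03,0,0,0.015,-0.02,0],
    [0.015,-0.01,0,0,0,0,0],
    [0,0,-0.012,0,0,0,0],
    [0,0,0,0,0,0,0],
    [0,0,0,0,0,0,0]
  ]
}}

```text
clock: 7.07
eef_pos: [0.6027, 0.0094, 0.0601]
tcp_rot: [-1.564, 0.176, -0.185]
contact_force: [-0.2, -0.0, -0.2]
grip_width: -0.0
```

```bash
python3 -c "
from h import *
rel();at(-.2275,.078,.020,.054)"
```

```text
t 7.0667 toolx yaw -0.2299 radial mm 83.27906665512572 tang mm 24.50498824237872 z 0.060112056585430645 F tool [-0.2  0.2 -0.1]
t 7.0667 shift [-0.021  0.024 -0.017] turn [-0.    -0.005  0.011] F [-0.2 -0.  -0.2] j6 0.12 grip -0.0
```

Emit:
{"fn": "jog_arm", "kwargs": {
  "targets": [
    [-0.009,0.01,-0.004,0,0,0,0],
    [-0.007,0.006,-0.004,0,0,0,0],
    [0,0,-0.004,0,0,0,0],
    [0,0,-0.002,0,0,0,0],
    [0,0,0,0,0,0,0]
  ]
}}

```text
clock: 7.48
eef_pos: [0.6, 0.0081, 0.0577]
tcp_rot: [-1.56, 0.17, -0.188]
contact_force: [1.1, 1.3, 0.3]
grip_width: 0.0002
```

```bash
python3 -c "
from h import *
rel();at(-.2275,.078,.020,.054)"
```

```text
t 7.4833 toolx yaw -0.2284 radial mm 81.03291824775683 tang mm 22.55670477987751 z 0.057700656655039505 F tool [ 0.8 -0.3  1.5]
t 7.4833 shift [-0.012  0.015 -0.01 ] turn [-0.008 -0.002  0.021] F [1.1 1.3 0.3] j6 0.12 grip 0.0002
```

Emit:
{"fn": "jog_arm", "kwargs": {
  "targets": [
    [-0.004,0.004,-0.005,0,0,0,0],
    [0,0,-0.005,0,0,0,0],
    [0,0,-0.003,0,0,0,0],
    [0,0,0,0,0,0,0],
    [0,0,0,0,0,0,0]
  ]
}}

```text
clock: 7.9
eef_pos: [0.5986, 0.0056, 0.0567]
tcp_rot: [-1.559, 0.169, -0.188]
contact_force: [0.8, 1.6, 1.4]
grip_width: -0.0002
```

```bash
python3 -c "
from h import *
rel();at(-.2275,.078,.020,.054)"
```

```text
t 7.9 toolx yaw -0.2278 radial mm 80.25873541158025 tang mm 19.700116573630268 z 0.05666189245696408 F tool [ 0.4 -1.4  1.8]
t 7.9 shift [-0.009  0.011  0.001] turn [-0.011 -0.     0.022] F [0.8 1.6 1.4] j6 0.11 grip -0.0002
```

Back off and look from above the rim again.

Emit:
{"fn": "jog_arm", "kwargs": {
  "targets": [
    [0,0,0.04,0,0,0,0],
    [0,0,0.06,0,0,0,0],
    [0,-0.15,0.02,0,0,0,0],
    [0.05,-0.15,0,0,0,0,0],
    [0.06,-0.15,-0.05,0,0,0,0]
  ]
}}

```text
clock: 8.32
eef_pos: [0.6171, 0.0202, 0.1604]
tcp_rot: [-1.564, 0.192, -0.165]
contact_force: [1.1, -0.5, -0.7]
grip_width: 0.0
```

Emit:
{"fn": "jog_arm", "kwargs": {
  "targets": [
    [0.02,0,-0.07,0,0,0,0],
    [0,0,-0.06,0,0,0,0],
    [0,0,0,0,0,0,0],
    [0,0,0,0,0,0,0],
    [0,0,0,0,0,0,0]
  ]
}}

```text
clock: 8.73
eef_pos: [0.6187, -0.0147, 0.1675]
tcp_rot: [-1.567, 0.185, -0.173]
contact_force: [0.1, 0.3, 0.3]
grip_width: -0.0001
```

Run:
```python
from h import *
rel()
d=snap('wrist','w5'); p=w2pix(d,(.516,.005,.06)); q=w2pix(d,(.623,-.0195,.055)); print(p,q)
c=((p+q)/2).astype(int); u0=c[0]-80;v0=max(c[1]-100,0); print(u0,v0)
im=cv2.convertScaleAbs(d['color'][v0:v0+195,u0:u0+160],alpha=1.5,beta=-40)
cv2.imwrite('pics/w5b.png',cv2.resize(im,None,fx=3,fy=3,interpolation=cv2.INTER_CUBIC)); print(im.shape)
```

```text
t 8.7333 toolx yaw -0.2277 radial mm 104.41229163740951 tang mm 4.512848596650798 z 0.1674961708281488 F tool [ 0.1 -0.3  0.4]
[251.55993326  59.47546808] [252.65226595 201.29880904]
172 30
(195, 160, 3)
```

View pics/w5b.png

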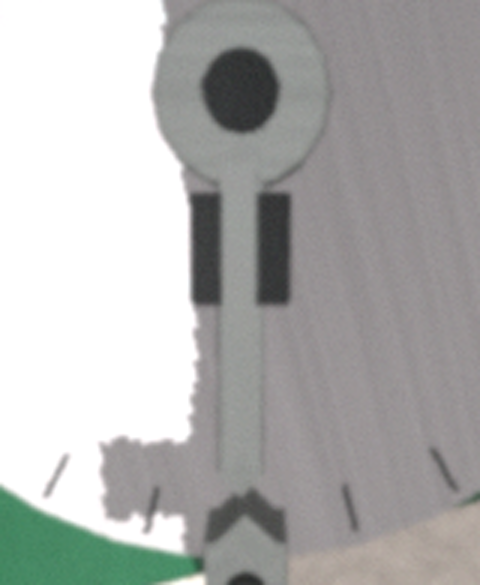

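Run:
```python
from h import *
d=load('w5'); u0,v0=172,30
P=lambda u,v,z: pix2w(d,u0+(u+.5)/3-.5,v0+(v+.5)/3-.5,z)[:2]
an=lambda v:np.arctan2(v[1],v[0])
h=P(241,90,.06);N=P(245.5,515,.055);S=P(246,580,.055);B=P(241,440,.06);B0=P(239,250,.06)
for n,q in(('bar440',B),('nose',N),('screw',S)): print(n,np.linalg.norm(q-h)*1e3,an(q-h))
print(an(B-B0))
im=cv2.convertScaleAbs(d['color'][v0+115:v0+200,u0+40:u0+120],alpha=2.2,beta=-130)
cv2.imwrite('pics/w5c.png',cv2.resize(im,None,fx=7,fy=7,interpolation=cv2.INTER_CUBIC))
```

```text
bar440 86.78610262729879 -0.23213374384736632
nose 109.67259454149008 -0.22146512230568446
screw 129.357488398335 -0.22175997634930228
-0.22188578433774078
```

View pics/w5c.png

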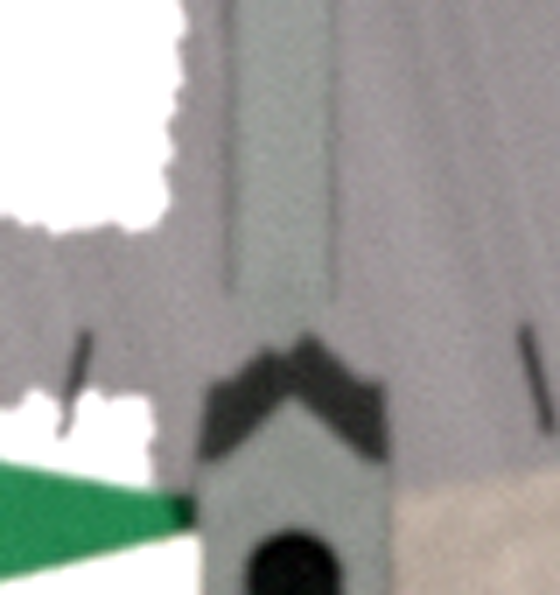

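```bash
cat > meas.py <<'E'
from h import *
import sys
d=load(sys.argv[1])
c=cv2.GaussianBlur(d['color'],(0,0),.7).astype(float); D=c[:,:,1]-(c[:,:,2]+c[:,:,0])/2
S=c.sum(2)
hub=w2pix(d,(.516,.005,.06)); n=w2pix(d,(.623,-.0195,.055))
def centre(v,lo,hi,half):
    # subpixel centre of the greenish-grey strip in row v: weighted by D above background, half-level crossings
    u0=int(round(hub[0]+(n[0]-hub[0])*(v-hub[1])/(n[1]-hub[1]))); us=np.arange(u0-half,u0+half+1)
    r=D[v,us]; b=np.median(np.r_[r[:4],r[-4:]]); top=np.median(r[half-4:half+5]); t=(b+top)/2
    L=[i for i in range(0,half) if r[i]<t<=r[i+1]]; Rr=[i for i in range(half,2*half) if r[i]>=t>r[i+1]]
    if not L or not Rr: return None
    i=L[-1];j=Rr[0]; a=us[i]+(t-r[i])/(r[i+1]-r[i]); e=us[j]+(r[j]-t)/(r[j]-r[j+1]); return (a+e)/2,e-a
def fit(vs,half,z,wid):
    q=[(v,*m) for v in vs if (m:=centre(v,0,0,half)) and wid[0]<m[1]<wid[1]]
    q=np.array(q); k=np.polyfit(q[:,0],q[:,1],1); res=q[:,1]-np.polyval(k,q[:,0]); 
    W=[pix2w(d,np.polyval(k,v),v,z)[:2] for v in(q[0,0],q[-1,0])]; w=W[1]-W[0]
    print('rows',q[0,0],q[-1,0],len(q),'width',q[:,2].mean().round(1),'rms',res.std().round(2),'angle',np.arctan2(w[1],w[0]).round(4)); return W
g=(n[1]-hub[1])/108.5
A=fit(range(int(hub[1]+53*g),int(hub[1]+88*g)),20,.06,(10,24))
# index block: mid of body between nose and screw rows
B=fit(range(int(hub[1]+113*g),int(hub[1]+122*g)),26,.055,(18,45))
# pivot hole: dark blob
x,y=hub.astype(int); y0=max(y-20,0); m=(S[y0:y+20,x-20:x+20]<S[y0:y+20,x-20:x+20].min()*.5+.5*np.median(S[y0:y+20,x-20:x+20])).astype(np.uint8)
k,_,st,ct=cv2.connectedComponentsWithStats(m); i=1+st[1:,4].argmax(); hc=ct[i]+[x-20,y0]; H=pix2w(d,*hc,.06)[:2]; print('hole px',hc,st[i],H)
an=lambda v:round(float(np.arctan2(v[1],v[0])),4)
print('hole->bar end',an(A[1]-H),'hole->index body',an(B[0]-H),an(B[1]-H))
E
python3 meas.py w5; python3 meas.py w4
```

```text
rows 128.0 173.0 46 width 15.1 rms 0.39 angle -0.2344
rows 207.0 212.0 6 width 26.8 rms 0.14 angle -0.2595
hole px [251.82553957  59.62410072] [  8   7  26  28 556] [0.51614011 0.00516448]
hole->bar end -0.232 hole->index body -0.2217 -0.2232
rows 109.0 151.0 43 width 15.1 rms 0.37 angle -0.1801
rows 184.0 191.0 8 width 24.8 rms 0.3 angle -0.1575
hole px [264.16153846  40.96346154] [ 10   7  24  27 520] [0.51601344 0.00548962]
hole->bar end -0.1928 hole->index body -0.228 -0.2242
```

```bash
python3 -c "
from h import *
at(-.17,.052,.042,.12,np.array([.545,-.183]))"
```

```text
t 8.7833 shift [ 0.065  0.19  -0.543] turn [ 0.008 -0.109 -0.015] F [-0.3  0.4 -0.4] j6 0.09 grip 0.0001
```

Emit:
{"fn": "jog_arm", "kwargs": {
  "targets": [
    [0.015,0.0,-0.12,0,-0.03,0,0],
    [0.015,0.0,-0.12,0,-0.03,0,0],
    [0.015,0.03,-0.12,0,-0.03,0,0],
    [0.01,0.06,-0.11,0,0,0,0],
    [0.01,0.06,-0.05,0,0,0,0]
  ]
}}

```text
clock: 9.2
eef_pos: [0.6068, -0.1413, 0.1269]
tcp_rot: [-1.568, 0.139, -0.12]
contact_force: [0.5, 0.2, -0.3]
grip_width: 0.0001
```

```bash
python3 -c "
from h import *
at(-.17,.052,.042,.054,np.array([.545,-.183]))"
```

```text
t 9.2 shift [-0.004  0.292 -0.038] turn [ 0.004  0.009 -0.023] F [ 0.5  0.2 -0.3] j6 -0.18 grip 0.0001
```

Emit:
{"fn": "jog_arm", "kwargs": {
  "targets": [
    [0,0.1,-0.005,0,0,0,0],
    [0,0.1,-0.005,0,0,0,0],
    [0,0.05,0,0,0,0,0],
    [0,0.02,0,0,0,0,0],
    [0,0,0,0,0,0,0]
  ]
}}

```text
clock: 9.62
eef_pos: [0.5995, -0.144, 0.049]
tcp_rot: [-1.564, 0.152, -0.114]
contact_force: [-0.5, 0.4, 0.4]
grip_width: 0.0003
```

Run:
```python
from h import *
CP=np.array([.545,-.183])
at(-.17,.052,.020,.052,CP)
d=snap('wrist','w6')
cv2.imwrite('pics/w6b.png',cv2.resize(d['color'],None,fx=1.3,fy=1.3,interpolation=cv2.INTER_CUBIC))
```

```text
t 9.6167 shift [ 0.019 -0.013 -0.11 ] turn [-0.     0.001 -0.046] F [-0.5  0.4  0.4] j6 -0.18 grip 0.0003
```

View pics/w6b.png

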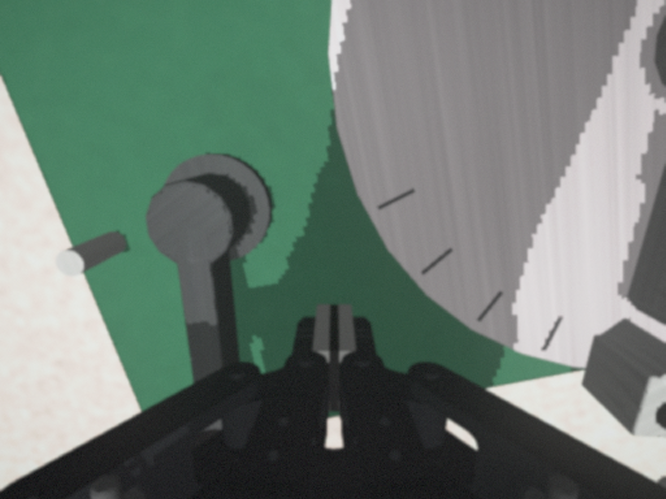

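Emit:
{"fn": "jog_arm", "kwargs": {
  "targets": [
    [0.008,-0.006,-0.04,0,0,-0.03,0],
    [0.006,0,-0.035,0,0,0,0],
    [0.006,0,-0.02,0,0,0,0],
    [0,0,0,0,0,0,0],
    [0,0,0,0,0,0,0]
  ]
}}

```text
clock: 10.08
eef_pos: [0.6034, -0.1709, 0.0551]
tcp_rot: [-1.568, 0.132, -0.131]
contact_force: [-0.6, -0.1, 0.7]
grip_width: 0.0
```

```bash
python3 -c "
from h import *
at(-.17,.052,.020,.052,np.array([.545,-.183]))"
```

```text
t 10.0833 shift [-0.014  0.012 -0.007] turn [ 0.003  0.005 -0.001] F [-0.6 -0.1  0.7] j6 -0.23 grip 0.0
```

Emit:
{"fn": "jog_arm", "kwargs": {
  "targets": [
    [-0.004,0.008,-0.022,0,0.19,0,0],
    [0.004,0.002,-0.022,0,0.19,0,0],
    [0.006,0,-0.022,0,0.19,0,0],
    [0.006,0,-0.022,0,0.19,0,0],
    [0.006,0,-0.02,0,0.17,0,0]
  ]
}}

```text
clock: 10.5
eef_pos: [0.6037, -0.1944, 0.0566]
tcp_rot: [-1.494, 0.517, -0.532]
contact_force: [2.6, 2.6, -1.1]
grip_width: -0.0
```

```bash
cat >> h.py <<'E'
def relc():
    global PIV; o=PIV; PIV=np.array([.545,-.183]); rel(); PIV=o
E
python3 -c "
from h import *
relc()"
```

```text
t 10.5 toolx yaw -0.6713 radial mm 53.01004814470732 tang mm 27.590292339864394 z 0.056629102791182336 F tool [0.4 1.2 3.6]
```

Emit:
{"fn": "jog_arm", "kwargs": {
  "targets": [
    [0.004,0.008,-0.03,0,0.17,0,0],
    [0.004,0.004,-0.028,0,0.17,0,0],
    [0.005,0,-0.026,0,0.17,0,0],
    [0.005,0,-0.02,0,0.15,0,0],
    [0,0,-0.01,0,0.06,0,0]
  ]
}}

```text
clock: 10.92
eef_pos: [0.5945, -0.2157, 0.0586]
tcp_rot: [-1.378, 0.809, -0.843]
contact_force: [2.1, 1.2, -1.1]
grip_width: 0.0002
```

```bash
python3 -c "
from h import *
relc()"
```

```text
t 10.9167 toolx yaw -1.0656 radial mm 52.62261914631046 tang mm 27.51140175677641 z 0.058605320868537224 F tool [-0.1  1.2  2.4]
```

Emit:
{"fn": "jog_arm", "kwargs": {
  "targets": [
    [0.002,0.015,-0.02,0,0.12,-0.02,0],
    [0.002,0.01,-0.02,0,0.1,-0.02,0],
    [0,0.005,-0.02,0,0,0,0],
    [0,0,-0.02,0,0,0,0],
    [0,0,-0.02,0,0,0,0]
  ]
}}

```text
clock: 11.33
eef_pos: [0.5824, -0.2265, 0.057]
tcp_rot: [-1.333, 0.868, -0.96]
contact_force: [13.2, 5.9, -3.5]
grip_width: -0.0001
```

```bash
python3 -c "
from h import *
relc()"
```

```text
t 11.3333 toolx yaw -1.1835 radial mm 54.419576060333064 tang mm 18.237771165878097 z 0.057042238981932905 F tool [-0.6  4.4 14.2]
```

Emit:
{"fn": "jog_arm", "kwargs": {
  "targets": [
    [0,0.004,-0.025,0,0,0,0],
    [0,0,-0.025,0,0,0,0],
    [0,0,-0.025,0,0,0,0],
    [0,0,-0.025,0,0,0,0],
    [0,0,-0.025,0,0,0,0]
  ]
}}

```text
clock: 11.75
eef_pos: [0.5768, -0.2305, 0.0609]
tcp_rot: [-1.289, 0.822, -0.965]
contact_force: [16.3, 7.7, -8.8]
grip_width: -0.0001
```

```bash
python3 -c "
from h import *
relc()"
```

```text
t 11.75 toolx yaw -1.1669 radial mm 56.15753411874113 tang mm 10.585610007466665 z 0.06091899314391154 F tool [-0.9 10.8 16.9]
```

Emit:
{"fn": "jog_arm", "kwargs": {
  "targets": [
    [0,0,0.04,0,0,0,0],
    [0,0,0.06,0,0,0,0],
    [0,-0.1,0.05,0,0,0,0],
    [0,-0.15,0.04,0,0,0,0],
    [0,-0.15,0,0,0,0,0]
  ]
}}

```text
clock: 12.17
eef_pos: [0.601, -0.2115, 0.158]
tcp_rot: [-1.298, 0.844, -0.949]
contact_force: [1.1, -0.5, -0.2]
grip_width: 0.0001
```

Run:
```python
from h import *
relc(); print(R.from_rotvec(manip.get_state()['tcp_rot']).as_matrix().round(3))
CP=np.array([.545,-.183])
plan((.56,.02,.3),1.35)
d=snap('wrist','w7'); d2=snap('scene','s7')
a=cv2.resize(d['color'],None,fx=.78,fy=.78); b=cv2.resize(d2['color'][90:260,140:370],(400,296),interpolation=cv2.INTER_CUBIC)
e=np.zeros((300,800,3),np.uint8); e[:a.shape[0],:a.shape[1]]=a[:300,:400]; e[:296,400:]=b; cv2.imwrite('pics/s7b.png',e)
```

```text
t 12.1667 toolx yaw -1.1673 radial mm 48.17879061800443 tang mm 40.335126786792365 z 0.15800231305954063 F tool [0.9 0.3 0.8]
[[ 0.393  0.094  0.915]
 [-0.92   0.026  0.392]
 [ 0.013 -0.995  0.097]]
t 12.1667 shift [-0.908 -0.557  0.268] turn [-0.159 -1.805  0.111] F [ 1.1 -0.5 -0.2] j6 0.68 grip 0.0001
```

View pics/s7b.png

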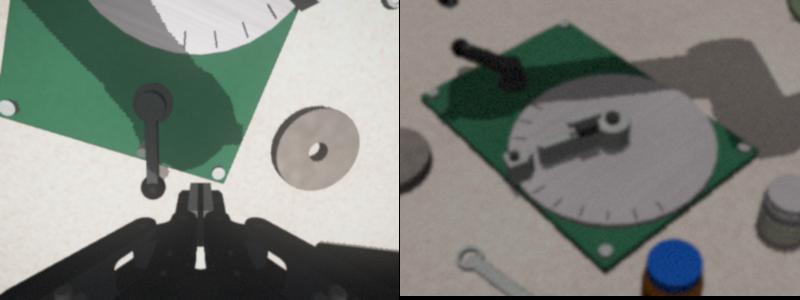

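Run:
```python
from h import *
d=load('w7'); P=lambda u,v,z: pix2w(d,(u+.5)/.78-.5,(v+.5)/.78-.5,z)
k=P(152.5,187,.045); print('knob',k)
for z in(.05,.058): c=P(151,104,z); v=(k-c)[:2]; print(c,np.linalg.norm(v),np.arctan2(v[1],v[0]))
v=k[:2]-np.array([.545,-.183]); print(np.linalg.norm(v),np.arctan2(v[1],v[0]))
# bar edges direction at z=.052
c=d['color'].astype(int).sum(2)
for r in range(160,225,8): print(r, c[r,182:208:1].tolist())
```

```text
knob [ 0.57825509 -0.26682827  0.045     ]
[ 0.54643039 -0.18070865  0.05      ] 0.09181176416193707 -1.2168204425509157
[ 0.54685644 -0.1795032   0.058     ] 0.09279839789927469 -1.2256298078262782
0.09018358649176755 -1.1931337046520492
160 [209, 211, 199, 191, 186, 192, 185, 186, 182, 184, 194, 188, 190, 188, 187, 190, 184, 180, 157, 153, 159, 189, 207, 199, 204, 208]
168 [215, 207, 201, 201, 187, 186, 186, 194, 188, 194, 194, 190, 196, 196, 189, 194, 188, 192, 180, 148, 151, 179, 200, 206, 208, 203]
176 [215, 217, 204, 185, 192, 189, 192, 195, 184, 186, 201, 191, 203, 200, 204, 195, 188, 197, 177, 159, 149, 177, 190, 210, 216, 207]
184 [268, 276, 263, 247, 223, 198, 203, 197, 197, 200, 192, 202, 193, 201, 190, 201, 201, 189, 176, 158, 160, 172, 198, 207, 215, 207]
192 [406, 400, 396, 367, 302, 240, 207, 204, 200, 203, 196, 202, 202, 203, 210, 197, 200, 197, 189, 173, 164, 179, 199, 216, 215, 221]
200 [397, 391, 388, 358, 302, 252, 211, 217, 204, 203, 207, 206, 206, 204, 208, 211, 201, 200, 200, 186, 163, 180, 209, 213, 211, 214]
208 [682, 681, 680, 679, 636, 466, 284, 224, 215, 216, 215, 218, 212, 214, 209, 217, 213, 199, 207, 190, 181, 180, 208, 219, 227, 238]
216 [672, 672, 673, 670, 638, 505, 364, 274, 241, 236, 223, 216, 215, 216, 218, 218, 209, 215, 215, 199, 195, 249, 346, 413, 441, 451]
224 [672, 671, 674, 674, 648, 541, 395, 318, 312, 306, 305, 309, 308, 308, 308, 311, 290, 266, 243, 225, 207, 254, 350, 427, 457, 472]
```

Emit:
{"fn": "jog_arm", "kwargs": {
  "targets": [
    [-0.05,-0.02,0,-0.03,-0.23,0.03,0],
    [-0.05,-0.02,0.03,-0.03,-0.23,0.03,0],
    [-0.05,0,0.05,-0.03,-0.23,0.03,0],
    [-0.05,0,0.08,0,-0.23,0,0],
    [-0.03,0,0.1,0,-0.23,0,0]
  ]
}}

```text
clock: 12.68
eef_pos: [0.6117, -0.1284, 0.1771]
tcp_rot: [-1.496, 0.41, -0.445]
contact_force: [0.7, 0.5, -0.2]
grip_width: 0.0
```

```bash
python3 -c "
from h import *
plan((.62,-.015,.17),1.343)"
```

```text
t 12.6833 shift [-0.209  0.04   0.403] turn [-0.065 -0.612  0.035] F [ 0.7  0.5 -0.2] j6 0.21 grip 0.0
```

Emit:
{"fn": "jog_arm", "kwargs": {
  "targets": [
    [-0.04,0,0.11,-0.02,-0.2,0.01,0],
    [-0.03,0,0.11,-0.02,-0.2,0.01,0],
    [-0.02,0.01,0.11,-0.02,-0.15,0.01,0],
    [-0.01,0.01,0.07,0,-0.03,0,0],
    [0,0,0,0,0,0,0]
  ]
}}

```text
clock: 13.1
eef_pos: [0.6261, -0.0208, 0.1699]
tcp_rot: [-1.569, 0.18, -0.169]
contact_force: [0.2, 0.1, -0.1]
grip_width: 0.0001
```

```bash
python3 - <<'E'
from h import *
plan((.62,-.015,.17),1.343)
d=snap('wrist','w8'); p=w2pix(d,(.516,.005,.06)); q=w2pix(d,(.623,-.0195,.055)); print(p,q)
c=((p+q)/2).astype(int); u0=c[0]-80;v0=max(c[1]-100,0); print(u0,v0)
im=cv2.convertScaleAbs(d['color'][v0:v0+198,u0:u0+160],alpha=1.5,beta=-40)
cv2.imwrite('pics/w8b.png',cv2.resize(im,None,fx=3,fy=3,interpolation=cv2.INTER_CUBIC))
E
python3 meas.py w8
```

```text
t 13.1 shift [-0.029 -0.     0.017] turn [ 0.011  0.011 -0.012] F [ 0.2  0.1 -0.1] j6 0.07 grip 0.0001
[258.61915027  47.01583197] [257.97801193 190.74767607]
178 18
rows 117.0 162.0 46 width 14.9 rms 0.3 angle -0.2348
rows 196.0 204.0 9 width 24.9 rms 0.58 angle -0.078
hole px [258.94845361  47.04295533] [  8   6  26  29 582] [0.51607013 0.00522832]
hole->bar end -0.2337 hole->index body -0.2275 -0.2186
```

View pics/w8b.png

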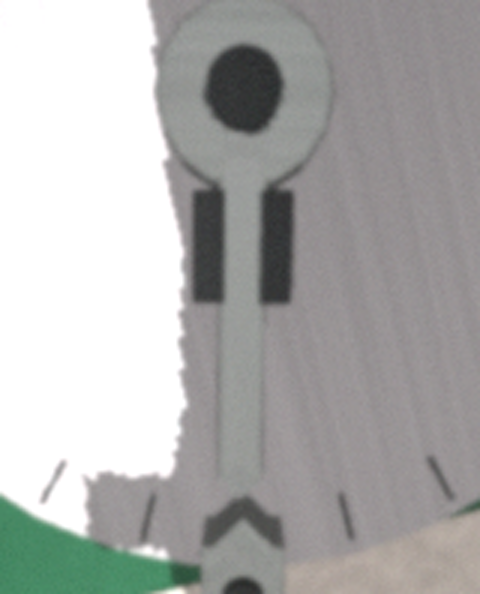

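```bash
python3 -c "
from plant import manip
print(manip.finish_job())"
```

```text
the job is handed in; nothing more can be done
None
```

I set the swinging arm to point at the index nose, then pushed the clamp lever to its stop, and handed the job in at about 13 s. `finish_job` gives no verdict.

- **Arm:** I pushed it clockwise with the shut fingertips in two passes, with a look between them. The last wrist view, taken after clamping, puts the arm at -0.234 rad and the nose at -0.219 to -0.228 rad. The arm is therefore about 0.5° past the nose clockwise, close to what I can measure. I did not correct it, because by then the clamp was already set. The clamping did not noticeably move the arm, which read -0.232 before and -0.234 after.
- **Clamp:** I pushed the lever clockwise until the force rose to about 14–17 N against the stop. It measured -1.19 to -1.22 rad, and the stop is expected at -1.20 rad. On the last push at the stop the tool tilted about 5° and the fingers crept about 8 mm. I backed off then, and the lever was still at its stop in the next picture.
- **Everything else:** My path kept clear of the tin, wheel, jar and wrench. I did not re-measure their positions at the end, and I did not measure the arm's lift directly. The highest force in any reading was about 20 N, and the gripper was clear of everything at hand-in.

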